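# Push the spray booth's sash up to its pointer

## Robot

A 6-joint arm with a two-finger parallel gripper is mounted at the origin on the work surface. World frame = base frame: x ahead of the robot, y to its left, z up, the work surface at z = 0. Lengths are in m, angles in rad, forces in N, time in s.
With the tool pointing down it reaches from about 0.3 to 0.775 m from the base axis. Payload 14.6 kg.
Tool frame: the origin (TCP) lies on the front face of the gripper's body, between the roots of the fingers; the fingertips stand 73 mm ahead of it and the grasp point (between the pads) lies r.tcp_to_grasp ahead of it (r.tcp_to_grasp is the distance from the TCP to the grasp point, in m); y points along the fingers, x is the direction in which the jaws open and shut, and the axes are right-handed (so a half turn about y gives the same grasp; the last joint's range is limited). The gripper opens to 85 mm and grips with 20 to 120 N. Pads are 22 mm wide; open, the fingers measure 114 mm over their backs; the gripper's body (76 mm by 85 mm) begins 54 mm behind the grasp point. The pads swing forward as they close: fully open they stand 13 mm farther back than shut.
Start: joints at [-1.211, 0.3, 1.521, -0, 1.321, -0.067], TCP at [0.228, -0.501, 0.304] pointing down, gripper open.
Joint ranges: [-3.03, 3.03], [-0.79, 2.21], [0.23, 2.52], [-1.04, 4.18], [0, 3.07], [-2.55, 2.55]. Speed limits (rad/s): [2.22, 2.22, 2.57, 3.14, 3.14, 3.14].

## Interface

Orientations are given as a rotation vector (axis times angle).
In Python, from workcell import r, viewer, workorder, models gives the robot as it stands. The module is installed in compiled form; this text tells all that it offers.
- The arm moves only by the tool jog_arm, never from a script. Its argument "rows" is a list that holds one entry, the list of rows, each a list of 5 numbers: the shift along the tool's x, y, z in cm, then the turn about the tool's y in rad, then the finger opening in cm, from 0 to 8.54. In form: [[[x, y, z, spin, grip], ...]]. A call has 1 to 12 rows; each row is the pose to reach, as a shift and turn from the pose measured when the call began, along the tool's axes at that moment; what a row does not reach only later rows make up. A row lasts 1/12 s, in which the tool goes at most 41.7 mm and 7.16 degrees, less where a joint would pass 70% of its speed; a pose out of reach is approached as far as the arm can. A call with a gripper value outside its range is refused whole. The fingers move at their own pace and stop on an object; the grip force is fixed at half the most. Time passes only in rows, so rows that repeat a pose let the fingers close. It gives the time, the measured TCP pose, the force and the opening at its end, in the units of the state.
- r.read_state(): the state, without advancing time (a new reading comes with each control period).
- viewer.read_camera(name): name is "scene" or "top" or "wrist"; returns a dict with "color" (384x512x3 uint8, blue, green, red), "range_z" (384x512 float32, m along the optical axis (not along the pixel's ray), 0 where there is no reading), "fx", "fy", "cx", "cy" (pixels), "R" (3x3) and "t" (3): a world point X has camera coordinates R X + t; the wrist camera has in their place "mount" (4x4, takes a point from camera to tool coordinates, whose origin is the TCP and whose axes are the tool frame's). Camera axes: x right, y down, z forward; pixel columns grow to the right and rows downward; lengths in m; the calibration is good to about 2 mm. A picture is of the moment at which its call begins: read the wrist's pose just before it.
- workorder.close_job(): hands the job in, once; it reports no verdict.
Trained networks look in a picture, given as the dict that the camera call returned (one of the last four; its "shot" number tells which), for a name from the list of things; names that differ only in an ending like _2 or _b are one class to them, and where a whole thing is asked for, a point or a joint stands for the part that bears it (a point fixed in the world has none). Each returns a list of dicts, best first, with "conf" (0 to 1); they miss things now and then, are a little off and sometimes report something else, mostly with a low value. They report only what shows in the picture. A call takes as long as a camera call.
- models.silhouettes(picture, target): "mask" (384x512 bool, what is visible of it) and "position" ([column, row] in pixels, amid what is visible of it).
- models.landmark_of(picture, target): "position" ([column, row] in pixels: a listed point, or the origin of a listed thing).
The state is a dict: "clock": time; "joint_pos": joint angles; "qvel": joint speeds; "tau": joint torques, N m; "tcp_pos": TCP position; "tool_rot": TCP orientation; "force": force on the tool from outside, world axes, zero at the start; "wrist_torque": the same for the moment, N m; "gripper_width": opening from 0.0 (shut) to 1.0 (fully open).
Only numpy, scipy, OpenCV 4.12 (cv2) and the standard library are available. Lean on these libraries where they do the work, as an engineer would, in place of code of your own. Each camera call takes 0.05 s, during which the arm holds its last target. There are 200 camera calls.

## Task

Push the counterweighted window of the glaze spray booth up with your fingertips from beneath its lip, until the underside of the lip is level with the steel pointer clipped to the left-hand rail, then take the hand away and leave the window standing there. Push only from below: do not pinch the lip or press on its top, do not shift the pointer, and leave the things on the table where they are.

Things in the scene. Friction and masses are not known exactly. Their poses are not given: they have to be found in the camera images.
- booth: Fixed spray booth, white panels, dark steel rails (sizes in mm): 440 wide (y), 330 deep, 330 high. Origin: on the table, middle of the foot of its front wall; x into the booth, y to its left, z up. Front wall upright to 80 (the sill), then sloping back at 45 deg for 354 to the roof. Rails 36 wide, ticks every 20, flank the slope, 12 above the window's front plane. Roof pulleys, top at 362.
- sash (a joint): Window position in m up the 45 deg slope: 0 shut (lip underside at the sill, 80 mm above table), growing as it slides up and away from the robot; stop at 0.19. Starts 0 to 0.04. Glass in an aluminium frame, 352 mm wide, 170 mm along the slope; counterbalanced, about 3 N of friction, stays where left.
- lip_edge (a point): Middle of the lip's lower outer edge (the edge furthest from the window's glass). Moves with the window. Axes: z up the slope, x square to the slope into the booth and downward, y to the booth's left.
- lip_root (a point): The lip is a black strip along the window's bottom, 320 mm wide (y), 16 mm thick, standing out 32 mm square to the slope, towards the robot and up. Its underside, facing down the slope, is the face to push; beneath it are only the opening and the front wall. This point: middle of the underside at its root, on the window's front plane. Axes as lip_edge.
- pointer (a joint): Position of the pointer in m up the slope, on the same scale as sash: the window is level with the pointer when the two values are equal. 0.09 to 0.165; it can be shifted if knocked.
- pointer_tip (a point): Inner end of the pointer: a plain steel clip 30 x 24 x 8 mm on the left rail (+y), with a 4 mm thick blade pointing inward to just beside the lip's left end. The point is mid-thickness of the blade, 17 mm outward of the window's front plane, 167 mm left of its middle. Axes as lip_edge.
- glaze_jar: Glaze jar, 72 mm diameter, 85 mm high, upright on the table before the booth's left side, loose. Origin: centre of its underside.
- squeeze_bottle: White squeeze bottle with a pointed nozzle, 48 mm diameter, 155 mm high, upright on the table before the booth's right side, loose. Origin: centre of its underside.
- glaze_brush: Brush 200 mm long lying on the table in front of the booth, under 30 mm high, loose. Origin: underside, about its middle.
- hex_stack: Round of fired clay, 60 mm diameter, 30 mm high, on the table to the right before the booth, loose. Origin: centre of its underside.

How it is judged:
On the way, in this order (a step that is already met when the one before it is completed fails the run):
1. the fingers are set against the underside of the lip, more than 45 mm below the pointer (contact force between the fingers and sash_c0 above 0.3 N and z of lip_edge in the frame of pointer_tip below -0.045 m), for 0.05 s.
2. the fingers on the lip push the window up to the pointer (within the last 20 mm) (contact force between the fingers and sash_c0 above 0.3 N and z of lip_edge in the frame of pointer_tip between -0.02 and 0.008 m), for 0.05 s.
At the end, for the whole second after the job is handed in: The underside of the lip is within 8 mm of the pointer's level, measured along the slope, and the window is at rest (z of lip_edge in the frame of pointer_tip between -0.008 and 0.008 m and velocity of joint sash between -0.005 and 0.005 m/s); the robot touches nothing.
It fails at once if the lip is pinched or pressed from above (over 1 N on its upper part) (contact force between the fingers and sash_c1 above 1 N).
It fails at once if the pointer is shifted by more than 5 mm (distance of pointer_tip from where it was at the start of the episode above 0.005 m).
It fails at once if a thing on the table (jar, bottle, brush, clay round) is moved by more than 20 mm (distance of any of glaze_jar, squeeze_bottle, glaze_brush, hex_stack from where it was at the start of the episode above 0.02 m).
It also fails if it takes over 42 s, if anything falls off the work surface, if the arm or the gripper's body presses on something with over 40 N, if the wrist force passes 120 N, or if a joint passes its speed limit or range.

## Working session

There is one attempt and no reset: what is moved stays moved. The work goes in short steps, Python scripts to look and compute and a tool call to move; the robot and the scene stay as the last step left them, time stands still between calls to the robot, and variables do not carry over. Pictures are saved under pics/ and viewed, about 8 in all and at most 12, crops included, and the job is handed in when it is done.

Besides the shell and the picture viewer there is one more tool, called after "Emit:" in YAML: its name, and indented under it one key for each argument. jog_arm: Moves the arm, as the interface text tells. Its arguments: {"type":"object","properties":{"rows":{"type":"array"}},"required":["rows"]}

```bash
mkdir -p pics; cat > h.py <<'E'
import numpy as np, cv2
from workcell import r, viewer, workorder, models
from scipy.spatial.transform import Rotation as Rn
def cam(n):
    s=r.read_state(); p=viewer.read_camera(n)
    if n=="wrist":
        M=np.array(p["mount"]); T=np.eye(4); T[:3,:3]=Rn.from_rotvec(s["tool_rot"]).as_matrix(); T[:3,3]=s["tcp_pos"]
        p["W"]=T@M
    else:
        W=np.eye(4); R=np.array(p["R"]); W[:3,:3]=R.T; W[:3,3]=-R.T@np.array(p["t"]); p["W"]=W
    return p
def pix(p,c,w=2):
    u,v=int(round(c[0])),int(round(c[1])); d=p["range_z"][max(0,v-w):v+w+1,max(0,u-w):u+w+1]; d=d[d>0]
    z=np.median(d) if d.size else np.nan
    return wp(p,c[0],c[1],z)
def wp(p,u,v,z):
    return (p["W"]@np.array([(u-p["cx"])/p["fx"]*z,(v-p["cy"])/p["fy"]*z,z,1]))[:3]
E
python3 - <<'E'
from h import *
np.set_printoptions(precision=4,suppress=True)
s=r.read_state(); print(s["clock"],s["tcp_pos"],Rn.from_rotvec(s["tool_rot"]).as_matrix(),r.tcp_to_grasp)
for n in ["scene","top"]:
    p=cam(n); cv2.imwrite(f"pics/{n}0.png",p["color"])
    for t in ["booth","lip_edge","lip_root","pointer_tip","glaze_jar","squeeze_bottle","glaze_brush","hex_stack"]:
        l=models.landmark_of(p,t)[:1]
        for d in l: print(n,t,round(d["conf"],2),np.round(d["position"],1),pix(p,d["position"]))
E
cd pics; python3 -c "
import cv2,numpy as np;cv2.imwrite('a.png',cv2.resize(np.hstack([cv2.imread('scene0.png'),cv2.imread('top0.png')]),(800,300),interpolation=cv2.INTER_AREA))"
```

```text
0.0 [ 0.2276 -0.5005  0.3033] [[ 0.4139 -0.0004  0.9103]
 [-0.9103  0.0011  0.4139]
 [-0.0012 -1.      0.0001]] 0.0539
scene booth 0.65 [292.5 217.9] [ 0.7078 -0.0103  0.2   ]
scene lip_edge 0.65 [288.4 182.8] [0.5543 0.0371 0.1093]
scene lip_root 0.9 [291.1 197.2] [0.5818 0.0351 0.0947]
scene pointer_tip 0.51 [382.9 164.3] [0.5805 0.2339 0.139 ]
scene glaze_jar 0.55 [341.1 157.6] [0.4488 0.2096 0.0353]
scene squeeze_bottle 0.93 [178.1 233.9] [ 0.572  -0.2075  0.0377]
scene glaze_brush 0.93 [254.3 175.3] [ 0.4333 -0.0041  0.0156]
scene hex_stack 0.59 [137.2 277.6] [ 0.6501 -0.3021  0.0305]
top booth 0.9 [236.  183.5] [0.571  0.0393 0.0096]
top lip_edge 0.7 [235.3 184.2] [0.5681 0.0406 0.0145]
top lip_root 0.64 [234.5 179.3] [0.5577 0.0349 0.1083]
top pointer_tip 0.67 [139.  148.2] [0.6096 0.2288 0.1639]
top glaze_jar 0.95 [156.8 245.2] [0.4153 0.2047 0.082 ]
top squeeze_bottle 0.94 [337.6 193.9] [ 0.5307 -0.1934  0.0842]
top glaze_brush 0.64 [253.6 246.6] [ 0.4166 -0.0056  0.0183]
top hex_stack 0.74 [374.  164.3] [ 0.6151 -0.2956  0.0286]
```

View pics/a.png

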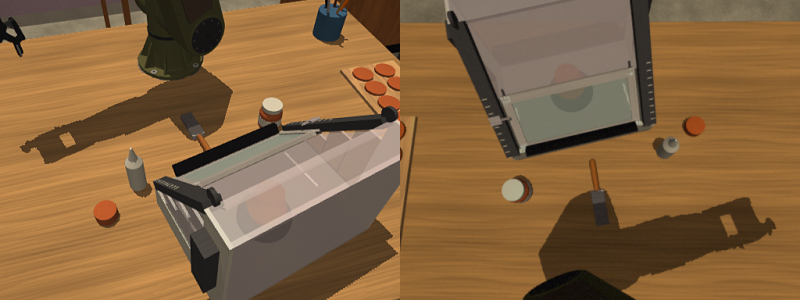

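```bash
python3 - <<'E'
from h import *
np.set_printoptions(precision=4,suppress=True)
P={n:cam(n) for n in ["scene","top"]}
print({n:P[n]["W"][:3,3] for n in P})
for t in ["lip_edge","lip_root","pointer_tip"]:
    A=np.zeros((3,3));b=np.zeros(3)
    L=[]
    for n in P:
        p=P[n]; l=models.landmark_of(p,t)[0]; c=l["position"]
        o=p["W"][:3,3]; d=wp(p,*c,1)-o; d/=np.linalg.norm(d); Q=np.eye(3)-np.outer(d,d); A+=Q;b+=Q@o; L.append((Q,o))
    X=np.linalg.solve(A,b); print(t,X,[np.linalg.norm(Q@(X-o)) for Q,o in L])
p=P["top"]
for t in ["sash","booth","pointer"]:
    for d in models.silhouettes(p,t)[:2]:
        v,u=np.nonzero(d["mask"]); print(t,d["conf"],d["position"],u.min(),u.max(),v.min(),v.max(),len(u))
c=p["color"][90:215,110:350]; cv2.imwrite("pics/b.png",cv2.resize(c,(0,0),fx=3.3,fy=3.3,interpolation=cv2.INTER_CUBIC))
E
```

```text
{'scene': array([ 1.1636, -0.2036,  0.8498]), 'top': array([ 0.3756, -0.0284,  0.8589])}
lip_edge [0.5509 0.0377 0.1092] [np.float64(0.0009443211846483643), np.float64(0.0009443211846484192)]
lip_root [0.5666 0.0416 0.0791] [np.float64(0.0007551322712094734), np.float64(0.0007551322712095124)]
pointer_tip [0.6008 0.2231 0.1752] [np.float64(0.0009357001781817806), np.float64(0.0009357001781818064)]
sash 0.64 [222.5, 141.7] 128 306 79 200 13622
booth 0.9 [202.0, 84.4] 56 327 0 205 44320
pointer 0.57 [122.7, 153.9] 113 140 148 161 208
```

View pics/b.png

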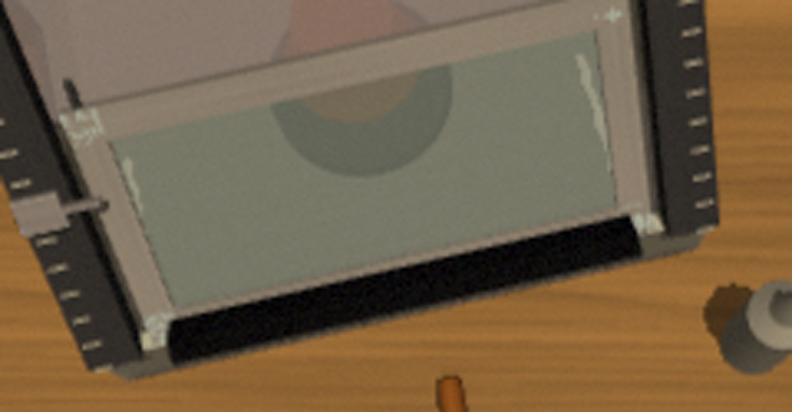

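```bash
cat >> h.py <<'E'
def at_z(p,u,v,z):
    o=p["W"][:3,3]; d=wp(p,u,v,1)-o; return o+d*(z-o[2])/d[2]
def shift(X,s=None):
    s=s or r.read_state(); return 100*Rn.from_rotvec(s["tool_rot"]).as_matrix().T@(np.array(X)-s["tcp_pos"])
E
python3 - <<'E'
from h import *
np.set_printoptions(precision=4,suppress=True)
p=cam("top")
a,b=at_z(p,162.1,199.7,.109),at_z(p,304.2,166.4,.109)
d=a-b; print(a,b,(a+b)/2,np.linalg.norm(d)); yaw=np.arctan2(-d[0],d[1]); print("yaw",yaw)
m=(a+b)/2; bx=np.array([np.cos(yaw),np.sin(yaw),0])
X=m-0.10*bx; X[2]=0.29; print(X,shift(X)); print(cam("wrist")["mount"])
E
```

```text
[0.5117 0.1908 0.109 ] [ 0.5869 -0.1174  0.109 ] [0.5493 0.0367 0.109 ] 0.3172893232699101
yaw 0.23922123855323665
[0.4522 0.013  0.29  ] [-37.4669   1.3874  41.698 ]
[[ 1.      0.0006  0.0003 -0.0007]
 [-0.0002 -0.2731  0.962  -0.0691]
 [ 0.0006 -0.962  -0.2731  0.0709]
 [ 0.      0.      0.      1.    ]]
```

Emit:
jog_arm:
  rows:
    - [[-2.5, 0, 2.8, 0, 0], [-5, 0, 5.6, 0, 0], [-7.5, 0, 8.4, 0, 0], [-10, 0, 11.2, 0, 0], [-12.5, 0, 14, 0, 0], [-15, 0, 16.8, 0, 0], [-17.5, 0, 19.6, 0, 0], [-20, 0, 22.4, 0.05, 0], [-22.5, 0, 25.2, 0.1, 0], [-25, 0, 28, 0.15, 0], [-27.5, 0, 30.8, 0.187, 0], [-30, 0, 33.6, 0.187, 0]]

```text
clock: 2.55
tcp_pos: [0.4096, -0.0866, 0.3042]
tool_rot: [-1.312, 1.032, -1.033]
force: [0.5, -1.2, -0.8]
gripper_width: -0.001
```

```bash
python3 - <<'E'
from h import *
np.set_printoptions(precision=4,suppress=True)
s=r.read_state(); M=Rn.from_rotvec(s["tool_rot"]).as_matrix(); yaw=.2392
print(s["clock"],s["tcp_pos"],s["gripper_width"],s["force"],"yawerr",np.arctan2(M[1,2],M[0,2])-yaw)
print(shift([.4522,.013,.29]))
E
```

```text
2.55 [ 0.4096 -0.0866  0.3042] -0.001142687338579099 [ 0.4608 -1.154  -0.8208] yawerr -0.0019653594228612736
[-8.683   1.4196  6.4764]
```

Emit:
jog_arm:
  rows:
    - [[-3, 0, 2, 0, 0], [-6, 0.5, 4, 0, 0], [-8.7, 1, 6, 0, 0], [-8.7, 1.4, 6.5, 0, 0], [-8.7, 1.4, 6.5, 0, 0], [-8.7, 1.4, 6.5, 0, 0]]

```text
clock: 3.05
tcp_pos: [0.4522, 0.0129, 0.29]
tool_rot: [-1.313, 1.032, -1.033]
force: [0.5, -0.6, 0.3]
gripper_width: -0.004
```

```bash
python3 - <<'E'
from h import *
np.set_printoptions(precision=4,suppress=True)
p=cam("wrist"); cv2.imwrite("pics/w1.png",p["color"]); s=r.read_state(); print(s["tcp_pos"],s["force"],s["gripper_width"])
for t in ["lip_edge","lip_root","pointer_tip","glaze_brush"]:
    for d in models.landmark_of(p,t)[:1]: print(t,round(d["conf"],2),np.round(d["position"],1),pix(p,d["position"]))
E
```

```text
[0.4522 0.0125 0.2903] [-0.1279 -0.3295 -0.2042] -0.004772438378933243
lip_edge 0.96 [254.6  76.3] [ 0.5608  0.0437 -0.0003]
lip_root 0.87 [256.9  51.3] [0.5676 0.0423 0.108 ]
```

View pics/w1.png

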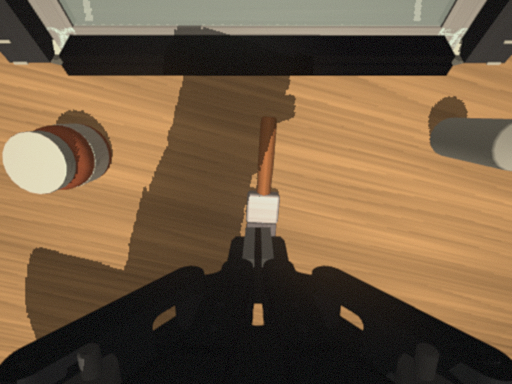

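```bash
python3 - <<'E'
from h import *
np.set_printoptions(precision=4,suppress=True)
p=cam("wrist"); yaw=.2392; bx=np.array([np.cos(yaw),np.sin(yaw),0])
o=r.read_state()["tcp_pos"]
for u in (120,200,260,330,400):
  g=p["color"][60:90,u].astype(int).sum(1); k=60+np.argmax(np.diff(g))
  q=pix(p,(u,k-2),1); e=at_z(p,u,k+.5,.109); print(u,k,q,e,(e-o)@bx)
E
```

```text
120 75 [0.5254 0.1497 0.1054] [0.5234 0.1479 0.109 ] 0.10115485714631715
200 75 [0.5411 0.0844 0.1052] [0.5389 0.0833 0.109 ] 0.10097273894064296
260 75 [0.5529 0.0354 0.1053] [0.5506 0.0348 0.109 ] 0.10083610808254828
330 75 [ 0.5667 -0.0219  0.1052] [ 0.5642 -0.0217  0.109 ] 0.10067665967275163
400 75 [ 0.5807 -0.0795  0.1046] [ 0.5779 -0.0783  0.109 ] 0.10051716198056786
```

Emit:
jog_arm:
  rows:
    - [[0, 3, 1.5, 0, 0], [0, 6, 3, 0, 0], [0, 9, 4.5, 0, 0], [0, 11, 6, 0, 0], [0, 12.4, 7, 0, 0], [0, 12.4, 7.5, 0, 0], [0, 12.4, 8, 0, 0], [0, 12.4, 8.2, 0, 0], [0, 12.4, 8.2, 0, 0], [0, 12.4, 8.2, 0, 0]]

```text
clock: 4.18
tcp_pos: [0.5322, 0.0315, 0.1677]
tool_rot: [-1.31, 1.031, -1.036]
force: [-0.8, 0.6, -0.3]
gripper_width: 0.0
```

```bash
python3 - <<'E'
from h import *
np.set_printoptions(precision=4,suppress=True)
p=cam("wrist"); cv2.imwrite("pics/w2.png",p["color"]); s=r.read_state(); print(s["tcp_pos"],s["force"],s["clock"])
for t in ["lip_edge","pointer_tip"]:
    for d in models.landmark_of(p,t)[:1]: print(t,round(d["conf"],2),np.round(d["position"],1),pix(p,d["position"]))
E
```

```text
[0.5321 0.0315 0.1675] [-0.567  -0.5834 -0.7288] 4.2333
lip_edge 0.57 [252.2 220. ] [ 0.5094  0.0318 -0.0011]
```

View pics/w2.png

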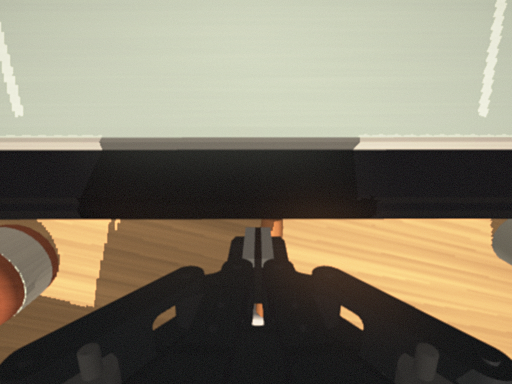

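Emit:
jog_arm:
  rows:
    - [[0, 0, 0.3, 0, 0], [0, 0, 0.5, 0, 0], [0, 0, 0.7, 0, 0], [0, 0, 0.9, 0, 0], [0, 0, 1.1, 0, 0], [0, -0.1, 1.25, 0, 0], [0, -0.2, 1.4, 0, 0], [0, -0.3, 1.5, 0, 0], [0, -0.4, 1.6, 0, 0]]

```text
clock: 5.08
tcp_pos: [0.5457, 0.0348, 0.1722]
tool_rot: [-1.316, 1.037, -1.032]
force: [-32.7, -7.1, 28.6]
gripper_width: -0.003
```

```bash
python3 - <<'E'
from h import *
np.set_printoptions(precision=4,suppress=True)
p=cam("wrist"); cv2.imwrite("pics/w3.png",p["color"]); s=r.read_state(); print(s["tcp_pos"],s["force"],s["clock"])
yaw=.2392; bx=np.array([np.cos(yaw),np.sin(yaw),0]);o=s["tcp_pos"]
for u in (60,120,400,450):
  g=p["color"][195:245,u].astype(int).sum(1); k=195+np.argmax(np.diff(g)); q=pix(p,(u,k-3),1); print(u,k,q,(q-o)@bx)
P={n:cam(n) for n in ["scene","top"]}
for t in ["lip_edge","pointer_tip"]:
    A=np.zeros((3,3));b=np.zeros(3); L=[]
    for n in P:
        p=P[n]; l=models.landmark_of(p,t)[:1]
        if not l: print(n,t,"none"); continue
        c=l[0]["position"]; print(n,t,c,l[0]["conf"])
        o=p["W"][:3,3]; d=wp(p,*c,1)-o; d/=np.linalg.norm(d); Q=np.eye(3)-np.outer(d,d); A+=Q;b+=Q@o; L.append((Q,o))
    if len(L)>1:
        X=np.linalg.solve(A,b); print(t,X,[np.linalg.norm(Q@(X-o)) for Q,o in L])
m=np.hstack([P["scene"]["color"][100:300,200:440],P["top"]["color"][90:290,110:350]]); cv2.imwrite("pics/c.png",cv2.resize(m,None,fx=1.66,fy=1.66,interpolation=cv2.INTER_CUBIC))
E
```

```text
[0.5459 0.0348 0.1725] [-31.8896  -7.263   30.2415] 5.1333
60 234 [0.5362 0.1343 0.1125] 0.014136821118218972
120 234 [0.5427 0.1057 0.1116] 0.013676354036818755
400 233 [ 0.5762 -0.0297  0.1125] 0.014192028685471812
450 233 [ 0.5819 -0.0541  0.112 ] 0.013934010762258302
scene lip_edge [289.2, 181.7] 0.78
top lip_edge none
scene pointer_tip [383.1, 163.7] 0.54
top pointer_tip [138.9, 149.8] 0.71
pointer_tip [0.603  0.222  0.1689] [np.float64(0.004668833092314933), np.float64(0.004668833092315006)]
```

View pics/c.png

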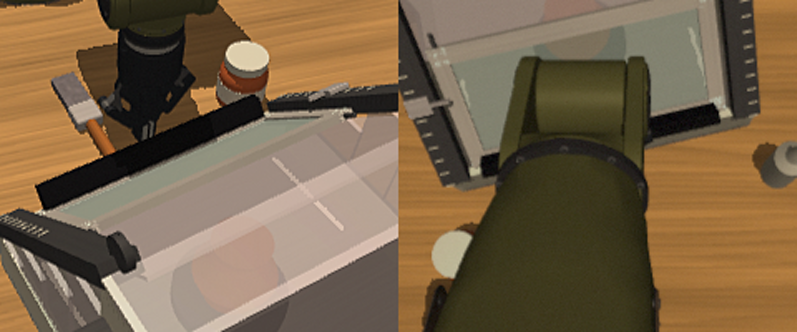

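Emit:
jog_arm:
  rows:
    - [[0, -0.15, 0, 0, 0], [0, -0.35, 0.2, 0, 0], [0, -0.6, 0.45, 0, 0], [0, -0.85, 0.7, 0, 0], [0, -1.1, 0.95, 0, 0], [0, -1.35, 1.2, 0, 0], [0, -1.6, 1.45, 0, 0], [0, -1.85, 1.7, 0, 0], [0, -2.1, 1.95, 0, 0], [0, -2.35, 2.2, 0, 0]]

```text
clock: 6.27
tcp_pos: [0.5675, 0.04, 0.1952]
tool_rot: [-1.316, 1.037, -1.032]
force: [-8.4, -2.8, 3.5]
gripper_width: -0.003
```

```bash
cat > m.py <<'E'
from h import *
np.set_printoptions(precision=4,suppress=True)
p=cam("wrist"); s=r.read_state(); print(s["tcp_pos"],s["force"],s["clock"])
yaw=.2392; bx=np.array([np.cos(yaw),np.sin(yaw),0]);o=np.array(s["tcp_pos"]); E0=np.array([.5515,.0357,.105])
print("tcp fwd, up rel E0",(o-E0)@bx,o[2]-E0[2])
for u in (60,120,400,450):
  g=p["color"][195:255,u].astype(int).sum(1); k=195+np.argmax(np.diff(g)); q=pix(p,(u,k-3),1); print(u,k,q,(q-o)@bx,"along",((q-E0)@bx+q[2]-E0[2])*.7071)
E
python3 m.py
```

```text
[0.568  0.0401 0.1958] [-8.1828 -1.9071  5.104 ] 6.3167
tcp fwd, up rel E0 0.01711753609267587 0.09083650764513855
60 232 [0.5592 0.1395 0.1356] 0.014958587296045364 along 0.04429410785528202
120 232 [0.5661 0.1106 0.1355] 0.01485557365154493 along 0.04419455110827255
400 232 [ 0.5984 -0.0245  0.135 ] 0.014211675927713415 along 0.04335191024085091
450 232 [ 0.6044 -0.0481  0.1357] 0.01447379952323547 along 0.0440784924326812
```

Emit:
jog_arm:
  rows:
    - [[0, -0.3, 0.25, 0, 0], [0, -0.65, 0.6, 0, 0], [0, -1, 0.95, 0, 0], [0, -1.35, 1.3, 0, 0], [0, -1.7, 1.65, 0, 0], [0, -2.05, 2, 0, 0], [0, -2.4, 2.35, 0, 0], [0, -2.75, 2.7, 0, 0], [0, -3.1, 3.05, 0, 0], [0, -3.4, 3.35, 0, 0], [0, -3.6, 3.55, 0, 0], [0, -3.75, 3.7, 0, 0]]

```text
clock: 7.32
tcp_pos: [0.6044, 0.0489, 0.2334]
tool_rot: [-1.315, 1.036, -1.032]
force: [-5.8, -1.2, 1.4]
gripper_width: 0.0
```

```bash
cat > v.py <<'E'
import sys
from h import *
np.set_printoptions(precision=4,suppress=True)
P={n:cam(n) for n in ["scene","top"]}
for t in ["lip_edge","pointer_tip"]:
    A=np.zeros((3,3));b=np.zeros(3); L=[]
    for n in P:
        p=P[n]; l=models.landmark_of(p,t)[:1]
        if not l: print(n,t,"none"); continue
        c=l[0]["position"]; print(n,t,np.round(c,1),round(l[0]["conf"],2),pix(p,c,1))
        o=p["W"][:3,3]; d=wp(p,*c,1)-o; d/=np.linalg.norm(d); Q=np.eye(3)-np.outer(d,d); A+=Q;b+=Q@o; L.append((Q,o))
    if len(L)>1:
        X=np.linalg.solve(A,b); print(t,X,[np.linalg.norm(Q@(X-o)) for Q,o in L])
a=P["scene"]["color"][120:200,320:420]; b=P["top"]["color"][110:190,110:210]
cv2.imwrite(sys.argv[1],cv2.resize(np.hstack([a,b]),None,fx=4,fy=4,interpolation=cv2.INTER_CUBIC))
E
python3 m.py; python3 v.py pics/d.png
```

```text
[0.6046 0.0489 0.2337] [-4.9353 -0.8903  1.7679] 7.3667
tcp fwd, up rel E0 0.05471672494283698 0.12870799888650897
60 232 [0.5958 0.1487 0.1733] 0.015090748266484332 along 0.09764102980321081
120 232 [0.6029 0.1196 0.1736] 0.015128700848441486 along 0.09786923088023071
400 231 [ 0.6363 -0.0143  0.1749] 0.015834205241178036 along 0.09929680489157774
450 231 [ 0.6418 -0.039   0.1739] 0.015348355679808773 along 0.09827341053760388
scene lip_edge [308.6 180.5] 0.63 [0.6143 0.0544 0.177 ]
top lip_edge none
scene pointer_tip [385.5 163.4] 0.44 [0.5885 0.2335 0.1499]
top pointer_tip [140.5 149.1] 0.75 [0.6083 0.2261 0.1622]
pointer_tip [0.6052 0.222  0.1704] [np.float64(0.0010926403860830282), np.float64(0.0010926403860830362)]
```

View pics/d.png

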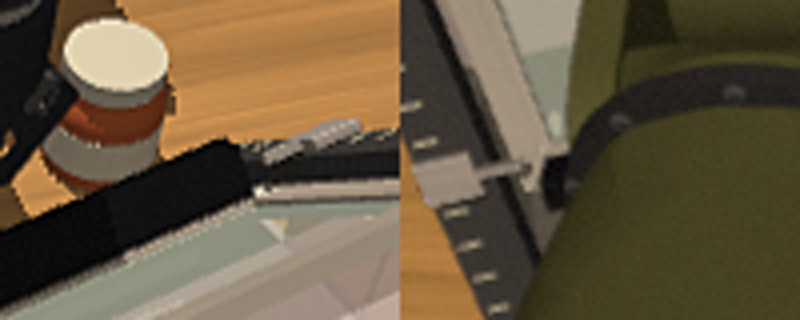

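Emit:
jog_arm:
  rows:
    - [[0, -0.2, 0.2, 0, 0], [0, -0.4, 0.4, 0, 0], [0, -0.6, 0.6, 0, 0], [0, -0.75, 0.75, 0, 0], [0, -0.9, 0.9, 0, 0], [0, -1.0, 1.0, 0, 0], [0, -1.1, 1.1, 0, 0], [0, -1.15, 1.15, 0, 0]]

```text
clock: 8.33
tcp_pos: [0.6157, 0.0516, 0.2449]
tool_rot: [-1.314, 1.035, -1.033]
force: [-4.5, -1.5, 0.4]
gripper_width: -0.001
```

```bash
python3 m.py
```

```text
[0.6157 0.0516 0.2449] [-3.5644 -0.4877  0.6547] 8.3833
tcp fwd, up rel E0 0.0661453688415392 0.13992715512630177
60 232 [0.6075 0.1511 0.1853] 0.015578004485436493 along 0.11458566368130892
120 232 [0.6146 0.1221 0.1857] 0.015638768161999883 along 0.11486924734754851
400 232 [ 0.6469 -0.0125  0.1853] 0.015098776763227871 along 0.11426084807587447
450 232 [ 0.6527 -0.0365  0.1853] 0.015023512935934756 along 0.11420202241852384
```

Emit:
jog_arm:
  rows:
    - [[0, 0, -0.3, 0, 0], [0, 0, -1, 0, 0], [0, 0, -3, 0, 0], [0, -1, -6, 0, 0], [-2, -3, -8, 0, 0], [-5, -6, -8, 0, 0], [-7, -9, -8, 0, 0], [-9, -10, -8, 0, 0], [-9, -10, -8, 0, 0], [-9, -10, -8, 0, 0]]

```text
clock: 9.22
tcp_pos: [0.5167, 0.1211, 0.3455]
tool_rot: [-1.314, 1.032, -1.033]
force: [0.1, -0.1, 0.2]
gripper_width: -0.003
```

```bash
python3 v.py pics/e.png; python3 - <<'E'
from h import *
np.set_printoptions(precision=4,suppress=True)
p=cam("wrist"); s=r.read_state(); print(s["tcp_pos"],s["clock"],s["force"]); cv2.imwrite("pics/w4.png",p["color"]); np.savez("w4.npz",**{k:p[k] for k in ("color","range_z","W","fx","fy","cx","cy")})
for t in ["lip_edge","pointer_tip"]:
    for d in models.landmark_of(p,t)[:1]: print(t,round(d["conf"],2),np.round(d["position"],1),pix(p,d["position"]))
E
```

```text
scene lip_edge [311.3 180. ] 0.55 [ 0.4698  0.1292 -0.0003]
top lip_edge [220.1 137.3] 0.79 [0.6264 0.0592 0.1827]
lip_edge [0.6239 0.0569 0.1884] [np.float64(0.0015604633431317112), np.float64(0.0015604633431316982)]
scene pointer_tip [384.  162.1] 0.46 [0.6118 0.2115 0.1832]
top pointer_tip none
[0.5172 0.12   0.3445] 9.5667 [-0.5808  1.2289  0.199 ]
lip_edge 0.89 [369.2  84.6] [ 0.6553 -0.0005  0.0109]
pointer_tip 0.76 [152.9  63.9] [0.6017 0.2239 0.1783]
```

View pics/w4.png

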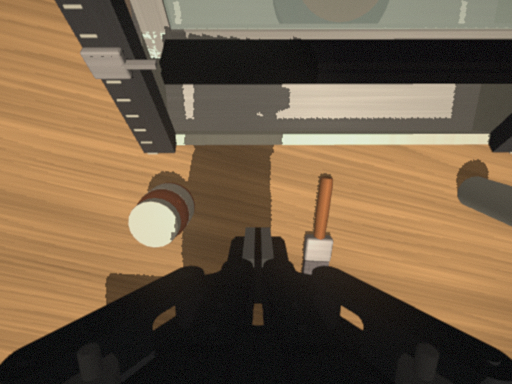

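```bash
python3 - <<'E'
from h import *
np.set_printoptions(precision=4,suppress=True)
p=dict(np.load("w4.npz")); yaw=.2392; bx=np.array([np.cos(yaw),np.sin(yaw),0]); z=np.array([0,0,1.])
E0=np.array([.5515,.0357,.105]); u=(bx+z)*.7071; n=(-bx+z)*.7071
def hit(c,off):
    o=p["W"][:3,3]; d=wp(p,*c,1)-o; return o+d*(((E0-o)@n+off)/(d@n))
for col in (180,200,230,300,400,450):
    g=p["color"][70:95,col].astype(int).sum(1); k=70+np.argmax(np.diff(g)); q=pix(p,(col,k-2),1)-E0
    ql=[ (pix(p,(col,k-j),0)-E0) for j in (1,2,4,6,8)]
    print(col,k,"depth along/n",q@u,q@n,"ray along",(hit((col,k+.5),0)-E0)@u, "n profile",np.array([a@n for a in ql]))
for c in [(150,64),(153,64),(156,64),(140,64)]:
    q=pix(p,c,1)-E0; print(c,"pointer depth along/n",q@u,q@n,"ray",(hit(c,-.015)-E0)@u)
print(p["color"][58:71,146].astype(int).sum(1),p["color"][58:71,152].astype(int).sum(1))
c=p["color"][40:100,80:240]; cv2.imwrite("pics/f.png",cv2.resize(c,None,fx=5,fy=5,interpolation=cv2.INTER_CUBIC))
E
```

```text
180 83 depth along/n 0.1127830849475609 -0.0009657984993872463 ray along 0.11127608565811697 n profile [-0.0013 -0.0006 -0.0016 -0.0004 -0.0002]
200 84 depth along/n 0.11154340059810006 -0.0012722278069425999 ray along 0.11027582587028242 n profile [-0.0008 -0.0012  0.0001 -0.0009 -0.0012]
230 83 depth along/n 0.11258895371553895 -0.0009968226928281998 ray along 0.11110526274186795 n profile [-0.0003 -0.001  -0.0016 -0.001  -0.0006]
300 83 depth along/n 0.11230274480572627 -0.0010572626930669233 ray along 0.1108657453451887 n profile [-0.0008  0.0006 -0.0002 -0.0003 -0.0009]
400 83 depth along/n 0.11225785558755848 -0.0007002902729009743 ray along 0.11052283623672374 n profile [-0.0004 -0.0015 -0.0005 -0.0004 -0.0017]
450 83 depth along/n 0.11209094815914225 -0.0006972967811417275 ray along 0.11035105367697368 n profile [ 0.     -0.0009 -0.0009 -0.0008 -0.0006]
(150, 64) pointer depth along/n 0.11802892453912299 -0.013834147603991584 ray 0.11717029462507011
(153, 64) pointer depth along/n 0.11808296549730822 -0.01374769721933176 ray 0.11716060323143528
(156, 64) pointer depth along/n 0.11572473205484365 -0.01693620860639946 ray 0.11715091114968382
(140, 64) pointer depth along/n 0.11810550762000187 -0.013773739504588057 ray 0.11720259430172847
[126 207 342 380 381 381 389 429 431 443 414 269 120] [358 267 343 385 386 382 384 427 434 436 422 310 228]
```

View pics/f.png

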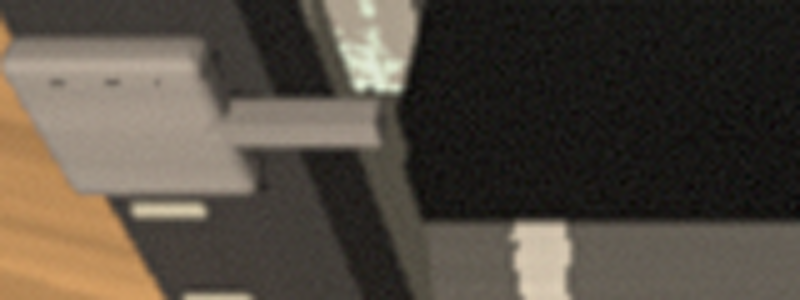

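Emit:
jog_arm:
  rows:
    - [[3, 2, 0, 0, 0], [6, 5, 0, 0, 0], [9, 8, 0, 0, 0], [9, 10, 1, 0, 0], [9, 10, 3, 0, 0], [9, 10, 5, 0, 0], [9, 10, 6.5, 0, 0], [9, 10, 6.5, 0, 0], [9, 10, 6.5, 0, 0]]

```text
clock: 10.42
tcp_pos: [0.6012, 0.0477, 0.2439]
tool_rot: [-1.315, 1.036, -1.033]
force: [-0.6, -0.4, -0.9]
gripper_width: -0.004
```

```bash
python3 -c "
from h import *
s=r.read_state(); print(s['tcp_pos'],s['force'],s['clock']); print(shift([.6157,.0516,.2449]),shift([.6185,.0523,.2478]))"
```

```text
[0.60115957 0.04771079 0.24393176] [-0.64082754 -0.36148634 -0.89534638] 10.4167
[-0.0387764  -0.10313985  1.50423869] [-0.0413616  -0.39434668  1.79162675]
```

Emit:
jog_arm:
  rows:
    - [[0, 0, 0.5, 0, 0], [0, 0, 1.0, 0, 0], [0, 0, 1.3, 0, 0], [0, -0.1, 1.45, 0, 0], [0, -0.2, 1.55, 0, 0], [0, -0.3, 1.65, 0, 0], [0, -0.35, 1.72, 0, 0], [0, -0.4, 1.79, 0, 0], [0, -0.4, 1.79, 0, 0]]

```text
clock: 11.17
tcp_pos: [0.6185, 0.0518, 0.248]
tool_rot: [-1.315, 1.037, -1.033]
force: [-3.2, -0.8, 0.2]
gripper_width: -0.005
```

Emit:
jog_arm:
  rows:
    - [[0, 0, -0.3, 0, 0], [0, 0, -1, 0, 0], [0, 0, -3, 0, 0], [0, -1, -6, 0, 0], [-2, -3, -8, 0, 0], [-5, -6, -8, 0, 0], [-7, -9, -8, 0, 0], [-9, -10, -8, 0, 0], [-9, -10, -8, 0, 0], [-9, -10, -8, 0, 0]]

```text
clock: 12.0
tcp_pos: [0.5197, 0.1213, 0.3489]
tool_rot: [-1.315, 1.034, -1.032]
force: [0.3, -0.1, -0.3]
gripper_width: 0.003
```

```bash
python3 - <<'E'
from h import *
np.set_printoptions(precision=4,suppress=True)
p=cam("wrist"); s=r.read_state(); print(s["tcp_pos"],s["clock"],s["force"]); yaw=.2392; bx=np.array([np.cos(yaw),np.sin(yaw),0]); z=np.array([0,0,1.])
E0=np.array([.5515,.0357,.105]); u=(bx+z)*.7071; n=(-bx+z)*.7071
def hit(c,off):
    o=p["W"][:3,3]; d=wp(p,*c,1)-o; return o+d*(((E0-o)@n+off)/(d@n))
for col in (180,230,300,400,450):
    g=p["color"][68:95,col].astype(int).sum(1); k=68+np.argmax(np.diff(g)); q=pix(p,(col,k-2),1)-E0
    print(col,k,"depth",q@u,q@n,"ray",(hit((col,k+.5),-.001)-E0)@u)
d=models.landmark_of(p,"pointer_tip")[:1]; print(d)
for row in range(60,72,2): q=pix(p,(148,row),0)-E0; print(row,q@u,q@n,p["color"][row,148].astype(int).sum(),(hit((148,row),-.014)-E0)@u)
c=p["color"][40:100,80:240]; cv2.imwrite("pics/g.png",cv2.resize(c,None,fx=5,fy=5,interpolation=cv2.INTER_CUBIC))
E
```

```text
[0.5198 0.1207 0.348 ] 12.05 [ 0.137  -0.4075 -0.1726]
180 84 depth 0.1156000936460872 -0.0015422842634057379 ray 0.11370235860242187
230 84 depth 0.1160846027702981 -0.0008695414525091 ray 0.11363166034502868
300 84 depth 0.11579179042682387 -0.0011072116488635142 ray 0.11353260360775119
400 84 depth 0.11585867306662355 -0.0008577474440060778 ray 0.11339093350889135
450 84 depth 0.11618503421162905 -0.00037812346665833894 ray 0.11332002755809657
[{'position': [156.8, 71.5], 'conf': 0.9}]
60 0.10639410741373177 -0.04079774004811505 105 0.12562781005414075
62 0.1060083106742199 -0.03864627728789321 89 0.1239168545419166
64 0.10491274054917493 -0.03747509359677376 240 0.12218182844307178
66 0.1187912110173913 -0.0161899399742929 384 0.12042222020344334
68 0.11850183827805848 -0.01417991929730577 380 0.11863750366987759
70 0.11792708954101203 -0.012559230039108107 415 0.11682713756569583
```

View pics/g.png

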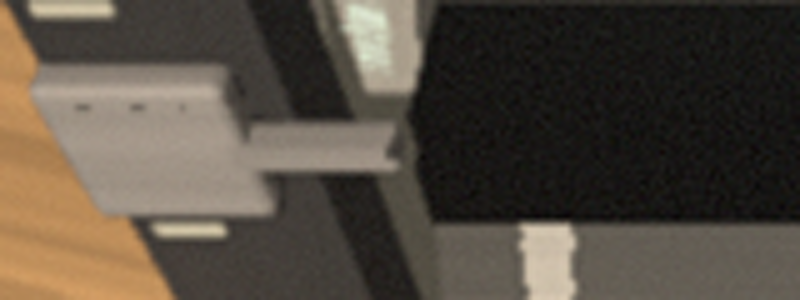

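```bash
python3 -c "
from h import *
print(workorder.close_job())"
```

```text
the job is handed in; nothing more can be done
None
```

The window is standing at the pointer and the job is handed in, at about 12 s on the robot's clock. No verdict was reported.

**What I did:** With the fingers shut and pointing down, I set them against the lower outer edge of the lip and pushed the window up along the 45° slope. I backed off and measured, found the lip about 5 mm low, and pushed it roughly 3–4 mm further. Then I took the hand well clear.

**Last checks:**
- **Level:** the wrist camera put the underside of the lip about 2 mm below the pointer blade's middle, with 8 mm allowed. I trust that to about 2 mm.
- **Hand clear:** the wrist force was near zero with the hand withdrawn.
- **Pointer:** it stayed within a few millimetres of where it was first measured. I saw no contact with it.
- **Things on the table:** the hand was not near any of them. I did not measure their positions again at the end.

**What disagreed:**
- **High force at first contact:** the wrist force rose to about 44 N because I pushed forward without lifting enough, so the finger stuck on the lip. I then lifted along the slope, and it was about 10 N at the next reading and falling to 3–4 N by the end.
- **Pointer estimates:** the pointer positions from the fixed cameras and the wrist camera differed by a few millimetres. I relied on the close wrist view.

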